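# Bolt the specimen chest shut

## Robot

A 6-joint arm with a two-finger parallel gripper is mounted at the origin on a cart in front of the work surface, level with it; the furniture and walls round the work are solid. World frame = base frame: x ahead of the robot, y to its left, z up, the work surface at z = 0. Lengths are in m, angles in degrees, forces in N, time in s.
With the tool pointing down it reaches from about 0.35 to 0.875 m from the base axis. Payload 4.2 kg.
Tool frame: the origin (TCP) lies midway between the tips of the shut fingers; the grasp point (between the pads) lies 19 mm behind it; z points along the fingers, y is the line along which they close (so a half turn about z gives the same grasp; the last joint's range is limited). The gripper opens to 87 mm and grips with 3 to 60 N. Pads are 19 mm wide; open, the fingers measure 117 mm over their backs; the gripper's body (75 mm by 190 mm) begins 51 mm behind the grasp point.
Start: joints at [78.014, 22.042, 0.453, 0, -68.411, -14.817], TCP at [0.282, 0.558, 0.185] pointing down, gripper open.
Joint ranges: [-179.83, 179.83], [-69.29, 118.12], [-61.27, 80.66], [-181.25, 117.63], [-171.15, -9.14], [-177.46, 177.46]. Speed limits (degrees/s): [159.86, 159.86, 180, 180, 180, 180].

## Interface

Orientations are given as a 3x3 rotation matrix whose columns are the frame's x, y, z axes.
In Python, from station import sensors, eyes, workorder gives the robot as it stands.
- The arm moves only by the tool inch_along, called after "Request:" as name(argument=value, ...), one argument or row to a line, values as JSON. Schema: {"type":"object","properties":{"deltas":{"type":"array","items":{"type":"array","prefixItems":[{"type":"number"},{"type":"array","items":{"type":"number"},"minItems":3,"maxItems":3},{"type":"array","items":{"type":"number"},"minItems":3,"maxItems":3}],"minItems":3,"maxItems":3},"minItems":1,"maxItems":8},"only":{"type":"string"},"quiet":{"type":"boolean"},"lines":{"type":"string"}},"required":["deltas"],"additionalProperties":false}. deltas is a list of rows, 1 to 8 of them, each written [opening, [dx, dy, dz], [rx, ry, rz]]: the opening from 0.0 (shut) to 1.0 (fully open), then dx, dy, dz in a scale on which 1.0 is 0.6 m, then a rotation vector rx, ry, rz in fractions of the full range, 1 being 360 degrees; each row is the pose to reach, as a shift and turn from the pose commanded when the call began, along the tool's axes at that moment; what a row does not reach only later rows make up. A row lasts 1/10 s, in which the tool goes at most 0.05 m and 8.59 degrees, less where a joint would pass 70% of its speed; a pose out of reach is approached as far as the arm can. The fingers move at their own pace and stop on an object; the grip force is fixed at half the most. Time passes only in rows, so rows that do not move let the fingers close. The tool returns the time, the measured TCP pose, the force, the opening and the grip force at its end. only (a regular expression) keeps the lines of the reply that match it, lines (a string "A,B") keeps lines A to B, and quiet returns only ok. No shift or turn number may pass 1 either way. Input that does not fit is refused with a message, and nothing moves.
- sensors.sense(): the state, without advancing time (a new reading comes with each control period).
- eyes.capture(name): name is "side" or "top"; returns a dict with "pixels" (420x560x3 uint8, red, green, blue), "z_map" (420x560 float32, m along the optical axis (not along the pixel's ray), 0 where there is no reading), "K" (3x3 intrinsics, pixels), "world_from_camera" (4x4, takes a point from camera to world coordinates). Camera axes: x right, y up, looking along -z (the intrinsics and any distortion apply to the point x, -y, -z); pixel columns grow to the right and rows downward; lengths in m; the calibration is good to about 2 mm. A picture is of the moment at which its call begins.
- workorder.finish_job(): hands the job in; it is judged then, once.
The state is a dict: "time_s": time; "joints": joint angles; "joint_velocities": joint speeds; "effort": joint torques, N m; "tcp_pos": TCP position; "ee_rot": TCP orientation; "wrist_force": force on the tool from outside, world axes, zero at the start; "moment": the same for the moment, N m; "gripper_width": opening from 0.0 (shut) to 1.0 (fully open); "gripper_force": force on a finger pad.
Only numpy, scipy, OpenCV 4.12 (cv2) and the standard library are available. Lean on these libraries where they do the work, as an engineer would, in place of code of your own. Each camera call takes 0.05 s, during which the arm holds its last target. There are 200 camera calls.

## Task

Bolt the lid of the low grey chest: press the long spring catch bar down with one fingertip and keep it down while the other fingertip pushes the bolt's upright thumb plate along, in one go, until the bolt is fully home through its keeper. Then let the catch spring back up so that it locks the bolt, and come clear. Do not grasp or lift anything, and leave the eraser, vial and film tub around it untouched where they are.

Things in the scene. Friction and masses are not known exactly. Their poses are not given: they have to be found in the camera images.
- chest: Low grey fixed steel chest, 60 mm high, lid shut. Origin on the table, outline x -102..102, y -160..116 mm; z up, x from carrying handle to hinges, y the way the bolt must slide. On the lid two rows run along y: catch bar at x = -32, bolt at x = +32 mm. Between them, and at the bolt's row beside the thumb plate, nothing is above z = 87 mm.
- press_bar: Ribbed press bar of the spring catch, 24 (x) x 110 (y) x 6 mm; origin at the centre of its top face: chest x = -32, y = -15, z = 104 mm when up. Axes as the chest's. It goes straight down wherever along its length it is pressed; a fingertip may slide along it, and it is long enough for the whole stroke.
- thumb_plate: Upright plate on the bolt bar, 26 (x) x 10 (y) x 40 mm high; origin at its centre: chest x = +32, z = 102 mm (it spans z 82 to 122), y = -20 mm + the bolt's joint value. Axes as the chest's. Push its -y face towards +y; the bolt goes with it. Its centre line is 64 mm from the press bar's, inner edges 39 mm apart.
- catch (a joint): How far the catch bar is down, m: 0 up (locking), 0.010 hard stop. Sprung: about 4 N at first, 8 N at the stop. Its tooth is clear of the bolt's teeth from 0.0045 on; released, it springs up wherever a gap in the bolt's teeth lies over it.
- bolt (a joint): How far the bolt is slid along the chest's +y, m: 0 to 0.006 at the start (withdrawn), 0.053 fully home at its stop. About 3 N of friction, no spring. With the catch up it is blocked at 0.009; beyond 0.049 the catch can spring up behind its last tooth and lock it.
- keeper (a point): Centre of the steel keeper loop on the chest's fixed end strip, beyond the lid's seam, that the bolt's tip enters; 28 x 20 mm, top 86.5 mm above the table.
- eraser: Loose eraser, 22 x 42 x 13 mm, lying on the lid near the edge on the catch bar's side; origin under its centre.
- vial: Loose small vial, 23 mm across, 62 mm high, standing on the table beyond the -y end of the chest; origin under its centre.
- film_tub: Loose black film tub, 34 mm across, 50 mm high, on the table beyond the keeper end of the chest; origin under its centre.

How it is judged:
By the outcome, as a careful person would: the job done as asked, in the order asked, and still so for the second after the job is handed in, with the robot touching nothing.
It also fails if it takes over 37 s, if anything falls off the work surface, if the arm or the gripper's body presses on something with over 40 N, if the wrist force passes 120 N, or if a joint passes its speed limit or range.

## Working session

There is one attempt and no reset: what is moved stays moved. The work goes in short steps, Python scripts to look and compute and a tool call to move; the robot and the scene stay as the last step left them, time stands still between calls to the robot, and variables do not carry over. Pictures are saved under pics/ and viewed, at most 10 in all, crops included, and the job is handed in when it is done.

```bash
mkdir -p pics
```

Create h.py:
```python
import numpy as np, cv2
from station import sensors, eyes, workorder
def cap(n,tag):
    c=eyes.capture(n); np.savez(f'pics/{tag}.npz',**c)
    cv2.imwrite(f'pics/{tag}.png',c['pixels'][:,:,::-1]); return c
def cloud(c):
    z=c['z_map'];K=c['K'];v,u=np.mgrid[:z.shape[0],:z.shape[1]]
    p=np.stack([(u-K[0,2])/K[0,0]*z,-(v-K[1,2])/K[1,1]*z,-z,np.ones_like(z)],-1)
    P=(p@c['world_from_camera'].T)[...,:3]; P[z==0]=np.nan; return P
```

Run:
```python
from h import *
for n in('top','side'):
    c=cap(n,n+'0'); print(n,c['K'].tolist(),np.round(c['world_from_camera'],4).tolist(),(c['z_map']>0).mean(), [k for k in c])
s=sensors.sense(); print(s['time_s'],s['tcp_pos'],np.round(s['ee_rot'],3).tolist(),s['gripper_width'])
```

```text
top [[443.54333404724065, 0.0, 275.0774040706909], [0.0, 443.54333404724065, 208.00516320233265], [0.0, 0.0, 1.0]] [[-0.0008, 0.9978, -0.0658, 0.489], [-0.9997, -0.0025, -0.0256, -0.006], [-0.0258, 0.0657, 0.9975, 0.9418], [0.0, 0.0, 0.0, 1.0]] 0.9959183673469387 ['pixels', 'z_map', 'K', 'world_from_camera']
side [[480.8470263679812, 0.0, 276.15297387346646], [0.0, 480.8470263679812, 212.08315235211452], [0.0, 0.0, 1.0]] [[0.9009, 0.187, -0.3918, 0.1372], [-0.4337, 0.4278, -0.793, -0.8119], [0.0193, 0.8843, 0.4665, 0.5779], [0.0, 0.0, 0.0, 1.0]] 0.8634013605442177 ['pixels', 'z_map', 'K', 'world_from_camera']
0.1 [0.28154372 0.55731401 0.18420599] [[0.893, -0.451, -0.001], [-0.451, -0.893, -0.002], [0.0, 0.002, -1.0]] 1.0019654135900842
```

View pics/top0.png

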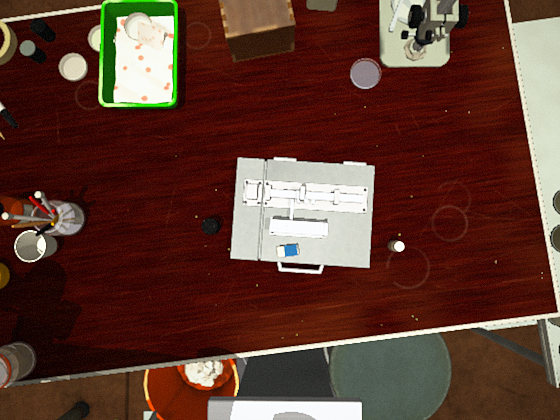

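View pics/side0.png

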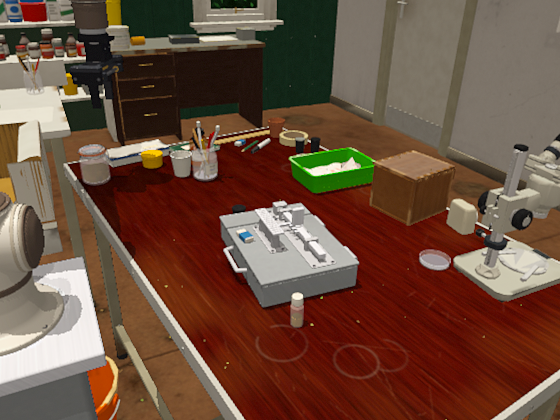

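The top view shows the chest at about u 232–375, v 157–268, with the keeper end at left (u≈253, v≈190). The press bar is at (298,228), the eraser at (288,250), the film tub at (210,226) and the vial at (398,246). The side view agrees: the plate is the raised piece near (292,210). Next I measure them.

Create m.py:
```python
from h import *
R={}
for n in('top','side'):
    c=dict(np.load(f'pics/{n}0.npz')); P=cloud(c); X,Y,Z=P[...,0],P[...,1],P[...,2]
    box=(X>.3)&(X<.66)&(Y>-.3)&(Y<.2)
    print(n,'table z',np.nanmedian(Z[box&(Z<.02)]), 'lid z',np.nanmedian(Z[box&(Z>.05)&(Z<.07)]))
    m=box&(Z>.045)&(Z<.14); k,l,st,ce=cv2.connectedComponentsWithStats(m.astype(np.uint8)); i=1+st[1:,4].argmax()
    pts=P[l==i][:,:2]
    if n=='top':
        (cx,cy),(w,h),a=r=cv2.minAreaRect(pts.astype(np.float32)*1000); print('rect',r)
        lid=P[(l==i)&(Z>.055)&(Z<.066)]; print('lid rect',cv2.minAreaRect(lid[:,:2].astype(np.float32)*1000))
    for lo,hi in((.096,.109),(.110,.13)):
        q=P[(l==i)&(Z>lo)&(Z<hi)]
        mm=((l==i)&(Z>lo)&(Z<hi)).astype(np.uint8); kk,ll,ss,cc=cv2.connectedComponentsWithStats(mm)
        for j in range(1,kk):
            if ss[j,4]>12:
                q=P[ll==j]; print(n,lo,'n',len(q),'px',cc[j].round(),'rect',[np.round(t,1) for t in cv2.minAreaRect(q[:,:2].astype(np.float32)*1000)],'z',np.median(q[:,2]).round(4))
    cv2.imwrite(f'pics/{n}_crop.png',cv2.resize(c['pixels'][150:280,220:385,::-1] if n=='top' else c['pixels'][190:310,210:370,::-1],None,fx=4.5,fy=4.5,interpolation=cv2.INTER_CUBIC))
```

```bash
python3 m.py
```

```text
top table z -0.0004981409070392573 lid z 0.05989906370332032
rect ((541.7576293945312, -38.34037780761719), (276.19268798828125, 209.8070526123047), 86.06657409667969)
lid rect ((541.7889404296875, -38.33586120605469), (276.1999816894531, 209.76626586914062), 86.08950805664062)
top 0.096 n 739 px [299. 227.] rect [array([507.6, -29. ]), array([109.9,  23.9]), np.float64(86.1)] z 0.1036
top 0.11 n 72 px [302. 193.] rect [array([571.2, -35.9]), array([ 9.5, 26. ]), np.float64(89.4)] z 0.1209
side table z -0.0014297926439643671 lid z 0.0586773713511442
side 0.096 n 345 px [269. 222.] rect [array([506.5, -29.9]), array([110.5,  25.4]), np.float64(85.9)] z 0.1022
side 0.096 n 67 px [298. 217.] rect [array([568.9, -40.9]), array([10.5, 23.8]), np.float64(75.1)] z 0.1028
side 0.11 n 69 px [298. 210.] rect [array([570. , -38.4]), array([11.5, 26.3]), np.float64(86.8)] z 0.1176
```

View pics/top_crop.png

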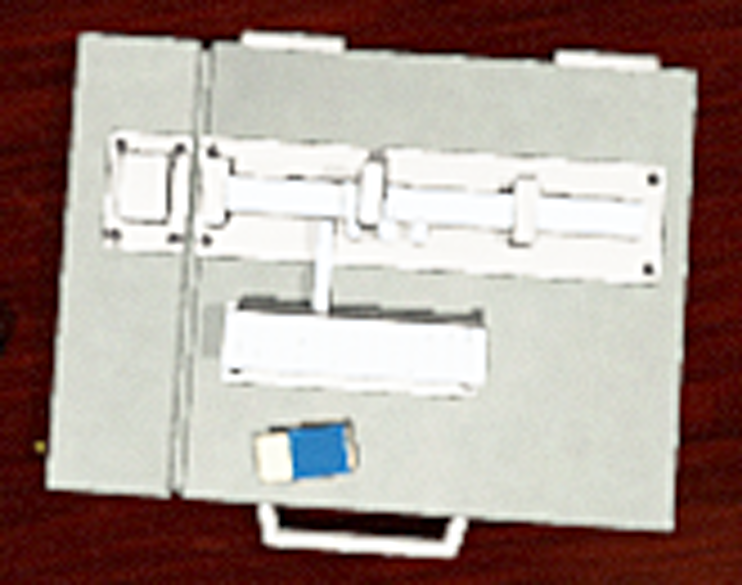

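View pics/side_crop.png

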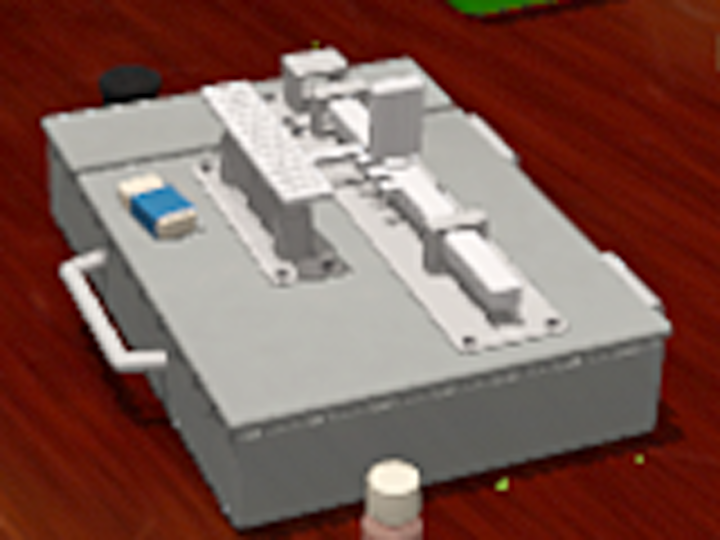

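Top and side agree: the chest is turned −3.9°, the bar centre is near (507,−29), and the bolt sits at about +2.5 mm. The hover target is TCP (0.537,−0.066), found with a +67° turn about tool z and a shift of about (0.509, 0.442) in tool x,y.

The rows are not in the units I measure in: shifts go in shares of 0.6 m and turns go in shares of 360 degrees. I convert before sending: 0.22 m / 0.6 = 0.3667, 0.16 m / 0.6 = 0.2667, 52 degrees / 360 = 0.1444.

Request:
inch_along(
  deltas=[
    [0.56, [0, 0, -0.0667], [0, 0, 0]],
    [0.56, [0.0167, 0.0167, -0.1333], [0, 0, 0.0111]],
    [0.56, [0.075, 0.0667, -0.1333], [0, 0, 0.0333]],
    [0.56, [0.1333, 0.1167, -0.1333], [0, 0, 0.0556]],
    [0.56, [0.1917, 0.1667, -0.1333], [0, 0, 0.0778]],
    [0.56, [0.25, 0.2167, -0.1333], [0, 0, 0.1]],
    [0.56, [0.3083, 0.2667, -0.1333], [0, 0, 0.1222]],
    [0.56, [0.3667, 0.3167, -0.1333], [0, 0, 0.1444]],
  ],
)

```text
time_s: 0.9
tcp_pos: [0.3925, 0.2871, 0.2649]
ee_rot: [[0.189, -0.982, -0.0], [-0.982, -0.189, -0.0], [0.0, 0.0, -1.0]]
wrist_force: [0.5, -0.4, 0.5]
gripper_width: 0.566
gripper_force: 0.0
```

Create to.py:
```python
import sys
from h import *
from scipy.spatial.transform import Rotation as Ro
t=np.array(eval(sys.argv[1])); a=np.radians(-3.92)
ex=np.array([np.cos(a),np.sin(a),0]); Rt=np.c_[np.cross(-ex,[0,0,-1]),-ex,[0,0,-1]]
s=sensors.sense(); R=s['ee_rot']
print('t',s['time_s'],'tcp',s['tcp_pos'].round(4),'F',np.round(s['wrist_force'],1),'w',s['gripper_width'])
ey=np.array([-ex[1],ex[0],0]); o=np.array([.5396-.0004,-.0166+.0003,0])
d=s['tcp_pos']-o; print('chest xyz',(np.array([d@ex,d@ey,d[2]])*1e3).round(1))
w=o+t[0]*ex/1e3+t[1]*ey/1e3+[0,0,t[2]/1e3]
print('shift',(R.T@(w-s['tcp_pos'])).round(4),'rot',Ro.from_matrix(R.T@Rt).as_rotvec(degrees=True).round(2))
```

```bash
python3 to.py '[0,-50,140]'
```

```text
t 0.9 tcp [0.3925 0.2871 0.2649] F [ 0.5 -0.4  0.5] w 0.5658362178826859
chest xyz [-167.1  292.6  264.9]
shift [ 0.3739 -0.074   0.1249] rot [ 3.000e-02 -1.000e-02  1.481e+01]
```

In the tool's units: 0.374 m / 0.6 = 0.6233, 0.327 m / 0.6 = 0.545, 14.8 degrees / 360 = 0.0411.

```bash
sed -i 's/\[.5396-.0004,-.0166+.0003,0\]/[.5402,-.0165,0]/' to.py
```

Request:
inch_along(
  deltas=[
    [0.56, [0.075, -0.015, 0], [0, 0, 0.0111]],
    [0.56, [0.15, -0.03, 0], [0, 0, 0.0222]],
    [0.56, [0.23, -0.045, 0], [0, 0, 0.0333]],
    [0.56, [0.31, -0.0617, 0.0167], [0, 0, 0.0411]],
    [0.56, [0.3883, -0.0767, 0.05], [0, 0, 0.0411]],
    [0.56, [0.4667, -0.0933, 0.0833], [0, 0, 0.0411]],
    [0.56, [0.545, -0.1083, 0.1], [0, 0, 0.0411]],
    [0.56, [0.6233, -0.1233, 0.1167], [0, 0, 0.0411]],
  ],
)

```text
time_s: 1.7
tcp_pos: [0.537, -0.0639, 0.1944]
ee_rot: [[-0.063, -0.998, -0.001], [-0.998, 0.063, 0.0], [0.0, 0.001, -1.0]]
wrist_force: [0.8, 1.2, -0.0]
gripper_width: 0.561
gripper_force: 0.0
```

Request:
inch_along(
  deltas=[
    [0.56, [0, 0, 0], [0, 0, 0]],
    [0.56, [0, 0, 0], [0, 0, 0]],
  ],
)

```text
time_s: 1.9
tcp_pos: [0.5366, -0.0631, 0.1944]
ee_rot: [[-0.066, -0.998, -0.002], [-0.998, 0.066, -0.0], [0.0, 0.002, -1.0]]
wrist_force: [-0.4, -0.1, -0.7]
gripper_width: 0.564
gripper_force: 0.0
```

```bash
python3 to.py '[0,-50,130]'
```

```text
t 1.9 tcp [ 0.5366 -0.0631  0.1944] F [-0.4 -0.1 -0.7] w 0.5637963413539241
chest xyz [ -0.4 -46.8 194.4]
shift [ 0.0032 -0.0005  0.0644] rot [ 0.13 -0.01  0.15]
```

In the tool's units: 0.078 m / 0.6 = 0.13, 0.06 m / 0.6 = 0.1, 0.1 degrees / 360 = 0.0003.

Request:
inch_along(
  deltas=[
    [0.56, [0.005, 0, 0.05], [0.0003, 0, 0.0003]],
    [0.56, [0.005, 0, 0.1], [0.0003, 0, 0.0003]],
    [0.56, [0.005, 0, 0.13], [0.0003, 0, 0.0003]],
    [0.56, [0.005, 0, 0.13], [0.0003, 0, 0.0003]],
  ],
)

```text
time_s: 2.3
tcp_pos: [0.5346, -0.0636, 0.1153]
ee_rot: [[-0.063, -0.998, -0.004], [-0.998, 0.063, -0.0], [0.001, 0.004, -1.0]]
wrist_force: [-0.9, -0.3, 0.4]
gripper_width: 0.559
gripper_force: 0.0
```

```bash
python3 to.py '[0,-50,95]'
```

Run:
```python
from h import *
c=cap('side','side1'); d=cap('top','top1')
a=cv2.resize(c['pixels'][150:290,210:370],(480,420)); b=cv2.resize(d['pixels'][150:290,240:345],(315,420))
cv2.imwrite('pics/v1.png',np.hstack([a,b])[:,:,::-1])
```

```text
t 2.3 tcp [ 0.5346 -0.0636  0.1153] F [-0.9 -0.3  0.4] w 0.5592658350679689
chest xyz [ -2.4 -47.4 115.3]
shift [ 0.0026 -0.0024  0.0203] rot [ 0.21 -0.03  0.32]
```

View pics/v1.png

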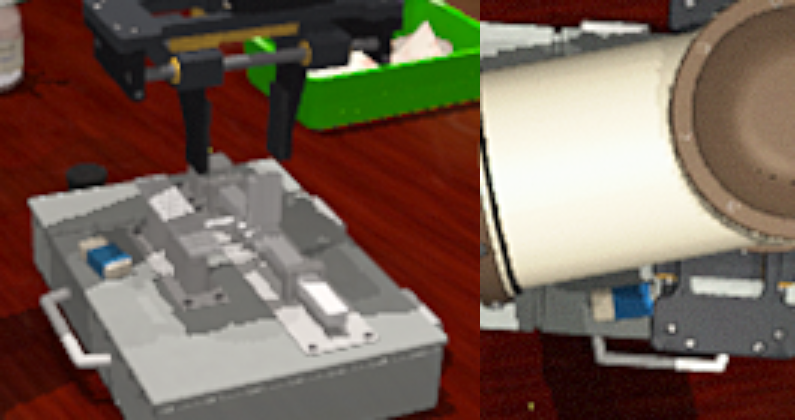

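The left half shows the two fingertips at crop px (198,165) and (282,155), above the chest. They look further towards +y than expected, so I check them against the depth map.

Run:
```python
from h import *
c=dict(np.load('pics/side1.npz'));P=cloud(c); T=np.linalg.inv(c['world_from_camera']);K=c['K']
a=np.radians(-3.92);ex=np.array([np.cos(a),np.sin(a),0]);ey=np.array([-ex[1],ex[0],0]);o=np.array([.5402,-.0165,0])
def pr(x,y,z):
    p=T@np.r_[o+x/1e3*ex+y/1e3*ey+[0,0,z/1e3],1]; return (K[0,2]+K[0,0]*p[0]/-p[2], K[1,2]+K[1,1]*(-p[1])/-p[2])
for q in((-34,-47,115),(30,-47,115),(-32,-70,104),(-32,40,104),(32,-22,122)): print(q,np.round(pr(*q),1))
dark=(c['pixels'].max(2)<70)&(P[...,2]>.09)&(P[...,2]<.16)&(abs(P[...,0]-.54)<.08)&(abs(P[...,1]+.05)<.12)
k,l,s,ce=cv2.connectedComponentsWithStats(dark.astype(np.uint8))
for j in range(1,k):
    if s[j,4]>15:
        q=P[l==j]; d=q-o; print(s[j],ce[j].round(),'chest',np.median(d@ex)*1e3,np.median(d@ey)*1e3,'z',np.nanmin(q[:,2]),np.nanmax(q[:,2]))
z=c['z_map'];print(z[195:206,276],z[195:206,304]); print(P[198,276],P[196,304])
```

```bash
python3 to.py '[0,-50,95]'
```

```text
(-34, -47, 115) [273.6 222. ]
(30, -47, 115) [302.9 216.8]
(-32, -70, 104) [278.8 232.1]
(-32, 40, 104) [259.5 207.8]
(32, -22, 122) [298.9 208.3]
[299 197   9   7  34] [302. 200.] chest 22.82661458487278 -55.21394712862863 z 0.1509767113476051 0.1598278704235876
[272 201   8   7  26] [276. 205.] chest -34.56409765673248 -56.400477594692944 z 0.15263639871418216 0.15970265046660387
[0.9159542  0.9149047  0.91703755 0.91726625 0.9178497  0.91804534
 0.91910297 0.9197121  0.92069346 0.9208356  0.9243619 ] [0.9417223  0.94102895 0.941659   0.94380707 0.9410576  0.94713515
 0.9466831  0.9490861  0.9505485  1.2863042  1.2843475 ]
[ 0.50137934 -0.07287102  0.173773  ] [ 0.56090819 -0.07581621  0.16782275]
t 2.4 tcp [ 0.5374 -0.0639  0.1185] F [-0.1  0.1  0.1] w 0.5603815302452974
chest xyz [  0.4 -47.5 118.5]
shift [0.0025 0.0005 0.0235] rot [-0.17 -0.01  0.34]
```

Run:
```python
from h import *
c=cap('side','side2');P=cloud(c)
np.set_printoptions(linewidth=200)
print((P[194:226:2,268:312:2,2]*1e3).round().astype(int)); print((P[194:226:2,268:312:2,1]*1e3).round().astype(int))
cv2.imwrite('pics/v2.png',cv2.resize(c['pixels'][170:240,250:325,::-1],None,fx=8,fy=8,interpolation=cv2.INTER_NEAREST))
```

```bash
python3 to.py '[0,-50,95]'
```

```text
[[                  -3                   -4                    0                  176                  180                  182                  180                   -4                   -4
                    -3                   -1                   -3                   -4                   -1                   -3                   -2                  163                  169
                   171                  172                  172                   -2]
 [                  -4                   -2                   -2                  171                  177                  178                  177                   -2                   -2
                    -3                   -6                   -2                   -2                   -3                    0                   -5                  160                  162
                   166                  166                  168                   -1]
 [                   0                   -3                    0                  166                  171                  173                  171              
[... 13429 characters left out ...]
       -2]
 [                 -44                  -45                  -46                  -47                  -49                  -12                  -14                  -18                  -19
                   -20                  -23                  -21                  -36                  -38                  -41                  -43                  -43                  -41
                    -4                   -5                   -8                   -9]]
t 2.45 tcp [ 0.5379 -0.064   0.1191] F [-0.6  0.5 -0. ] w 0.5622284280829203
chest xyz [  1.  -47.6 119.1]
shift [0.0024 0.0011 0.024 ] rot [-0.26  0.01  0.33]<stdin>:4: RuntimeWarning: invalid value encountered in cast
```

View pics/v2.png

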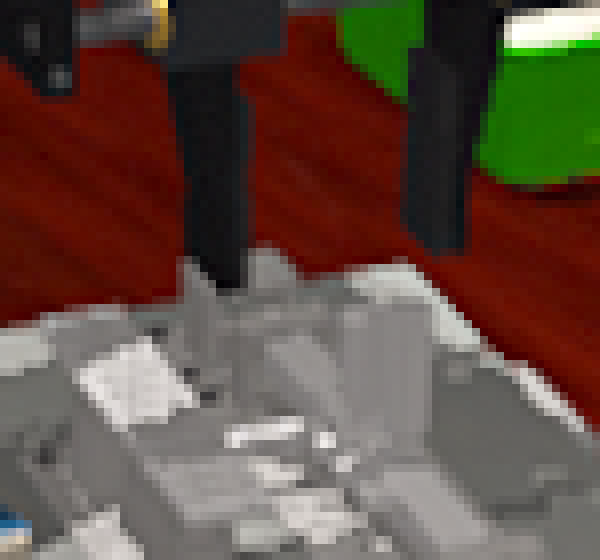

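The tips show in the depth map at z≈0.152, at crop px (215,285) and (435,250), while the reported TCP z is 0.119. I check this against the start picture and get the tip positions.

Run:
```python
from h import *
a=np.radians(-3.92);ex=np.array([np.cos(a),np.sin(a),0]);ey=np.array([-ex[1],ex[0],0]);o=np.array([.5402,-.0165,0])
for t in('side1','side2'):
    P=cloud(dict(np.load(f'pics/{t}.npz')))
    for u0,u1 in((270,284),(296,312)):
        q=P[185:212,u0:u1].reshape(-1,3); q=q[(q[:,2]>.13)&(q[:,1]<0)]; q=q[q[:,2]<q[:,2].min()+.012]; d=q-o
        print(t,'zmin',q[:,2].min(),'chest x',np.percentile(d@ex,[0,50,100])*1e3,'y',np.percentile(d@ey,[0,50,100])*1e3)
c=dict(np.load('pics/side0.npz'));P=cloud(c)
m=(np.linalg.norm(P[...,:2]-[.2815,.557],axis=-1)<.09)&(P[...,2]>.1)
v,u=np.where(m); q=P[m]; print(len(q),'start zmin',np.sort(q[:,2])[:12].round(3), q[q[:,2]<q[:,2].min()+.01].mean(0))
s=sensors.sense(); print(s['joints'],s['gripper_width'])
```

```text
side1 zmin 0.15071774975355418 chest x [-36.44221837 -34.58719448 -27.00981198] y [-60.97814832 -56.47815187 -37.38189808]
side1 zmin 0.1509767113476051 chest x [20.83502765 22.99271323 31.34017295] y [-60.70507904 -56.12284504 -38.21936403]
side2 zmin 0.15405957531391679 chest x [-33.46306541 -31.827119   -23.05914586] y [-62.3542375  -56.84531169 -35.41406304]
side2 zmin 0.15350380860106327 chest x [23.28539035 25.50207138 33.24684018] y [-61.08547069 -56.49233127 -37.87901326]
3035 start zmin [0.1 0.1 0.1 0.1 0.1 0.1 0.1 0.1 0.1 0.1 0.1 0.1] [0.23145929 0.55259391 0.10093882]
[ 10.40576733  17.22359389 -17.02917191   0.06577714 -55.49691623
 -14.03539791] 0.5622284280829203
```

In the tool's units: 0.035 m / 0.6 = 0.0583, 0.03 m / 0.6 = 0.05, 0.3 degrees / 360 = 0.0008.

Request:
inch_along(
  deltas=[
    [0.61, [0.0017, 0.0017, 0.0167], [-0.0006, 0, 0.0008]],
    [0.61, [0.0033, 0.0017, 0.0333], [-0.0006, 0, 0.0008]],
    [0.61, [0.0033, 0.0017, 0.05], [-0.0006, 0, 0.0008]],
    [0.61, [0.0033, 0.0017, 0.0583], [-0.0006, 0, 0.0008]],
    [0.61, [0.0033, 0.0017, 0.0583], [-0.0006, 0, 0.0008]],
    [0.61, [0.0033, 0.0017, 0.0583], [-0.0006, 0, 0.0008]],
  ],
)

```text
time_s: 3.05
tcp_pos: [0.536, -0.067, 0.0824]
ee_rot: [[-0.07, -0.998, -0.002], [-0.998, 0.07, -0.0], [0.0, 0.002, -1.0]]
wrist_force: [-0.2, 0.0, 0.3]
gripper_width: 0.605
gripper_force: 0.0
```

Create look.py:
```python
import sys
from h import *
c=cap('side',sys.argv[1])
cv2.imwrite(f'pics/{sys.argv[1]}c.png',cv2.resize(c['pixels'][175:245,245:325,::-1],None,fx=8,fy=8,interpolation=cv2.INTER_CUBIC))
P=cloud(c);a=np.radians(-3.92);ex=np.array([np.cos(a),np.sin(a),0]);ey=np.array([-ex[1],ex[0],0]);o=np.array([.5402,-.0165,0])
d=P-o;x=d@ex;y=d@ey;z=P[...,2]
dark=(c['pixels'].max(2)<60)&(z>.08)&(z<.2)&(abs(y)<.08)
for lo,hi in((-.055,-.008),(.008,.055)):
    m=dark&(x>lo)&(x<hi)
    if m.any():
        q=m&(z<z[m].min()+.015); print('tip zmin',z[m].min().round(4),'x',np.percentile(x[q],[0,50,100])*1e3,'y',np.percentile(y[q],[0,50,100])*1e3)
b=(abs(x+.032)<.015)&(y>-.06)&(y<.04)&(z>.088)&(z<.108)&~dark; print('bar z',np.median(z[b]),b.sum())
p=(abs(x-.032)<.011)&(z>.095)&(z<.117)&(y>-.05)&(y<.06)&~dark; print('plate face y',np.median(y[p])*1e3,p.sum())
```

```bash
python3 look.py side3; python3 to.py '[0,-50,62]'
```

```text
tip zmin 0.1193 x [-37.24611228 -35.28559277 -27.82387945] y [-64.39592613 -58.91367362 -41.23766529]
tip zmin 0.1188 x [24.57593204 26.72816848 31.35308021] y [-64.82454956 -58.66136985 -43.29189084]
bar z 0.10239906978498059 272
plate face y -22.286959410309247 68
t 3.1 tcp [ 0.5362 -0.0669  0.0827] F [ 0.5 -0.   0.3] w 0.6079724929271606
chest xyz [ -0.6 -50.6  82.7]
shift [-0.0006 -0.0006  0.0207] rot [ 0.07 -0.   -0.08]
```

Tips are centred over the two rows, at about y=−50 and z=0.12. The plate face is at −22. I descend onto the bar, watching the force.

In the tool's units: 0.018 m / 0.6 = 0.03, 0.01 m / 0.6 = 0.0167.

Request:
inch_along(
  deltas=[
    [0.61, [0, 0, 0.0167], [0, 0, 0]],
    [0.61, [0, 0, 0.03], [0, 0, 0]],
    [0.61, [0, 0, 0.03], [0, 0, 0]],
    [0.61, [0, 0, 0.03], [0, 0, 0]],
  ],
)

```text
time_s: 3.5
tcp_pos: [0.536, -0.0668, 0.0647]
ee_rot: [[-0.07, -0.998, -0.002], [-0.998, 0.07, -0.0], [0.0, 0.002, -1.0]]
wrist_force: [-0.2, -0.6, 3.6]
gripper_width: 0.612
gripper_force: 1.8
```

```bash
python3 look.py side4
```

```text
tip zmin 0.1019 x [-36.75940456 -35.38505183 -29.81969394] y [-64.2869643  -59.58003093 -41.65407636]
tip zmin 0.1006 x [24.71485443 27.21256666 32.67252362] y [-66.45107437 -60.05033603 -44.00411278]
bar z 0.10006980577593139 229
plate face y -22.990866072184534 67
```

Request:
inch_along(
  deltas=[
    [0.61, [0, 0, 0.005], [0, 0, 0]],
    [0.61, [0, 0, 0.0083], [0, 0, 0]],
    [0.61, [0, 0, 0.0083], [0, 0, 0]],
    [0.61, [0, 0, 0.0083], [0, 0, 0]],
  ],
)

```text
time_s: 3.95
tcp_pos: [0.5361, -0.0668, 0.0599]
ee_rot: [[-0.07, -0.998, -0.001], [-0.998, 0.07, 0.0], [-0.0, 0.001, -1.0]]
wrist_force: [-1.0, 1.3, 6.0]
gripper_width: 0.605
gripper_force: 2.8
```

```bash
python3 look.py side5; python3 to.py '[0,-50,62]'
```

```text
tip zmin 0.0979 x [-37.31182903 -35.33308836 -29.12423193] y [-64.8827921  -59.53823656 -39.20670904]
tip zmin 0.0971 x [25.06592592 27.43509868 33.26118515] y [-64.96158542 -58.14910269 -39.33742039]
bar z 0.09532835684702073 227
plate face y -22.055869488999175 68
t 4.0 tcp [ 0.5361 -0.0668  0.0599] F [-0.2  1.4  5.3] w 0.6116135634334586
chest xyz [ -0.7 -50.5  59.9]
shift [-0.0005 -0.0007 -0.0021] rot [ 0.06  0.   -0.07]
```

View pics/side5c.png

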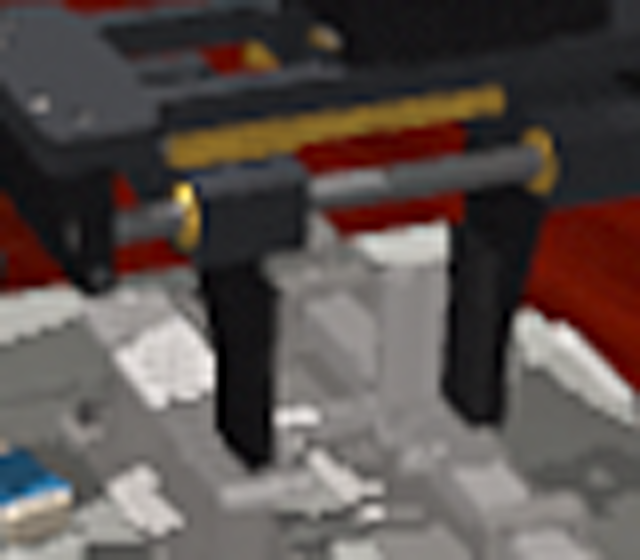

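The bar is about 7 mm down at 6 N, with the left tip on it at crop px (250,460) and the right tip behind the plate at (475,415). I press 1 mm further and push towards +y (tool −x). Contact should come after about 19 mm and home at about 69 mm.

Request:
inch_along(
  deltas=[
    [0.61, [0, 0, 0.002], [0, 0, 0]],
    [0.61, [-0.0133, 0, 0.002], [0, 0, 0]],
    [0.61, [-0.0267, 0, 0.002], [0, 0, 0]],
    [0.61, [-0.0383, 0, 0.002], [0, 0, 0]],
    [0.61, [-0.05, 0, 0.002], [0, 0, 0]],
    [0.61, [-0.0633, 0, 0.002], [0, 0, 0]],
    [0.61, [-0.0767, 0, 0.002], [0, 0, 0]],
    [0.61, [-0.09, 0, 0.002], [0, 0, 0]],
  ],
)

```text
time_s: 4.8
tcp_pos: [0.5396, -0.0151, 0.059]
ee_rot: [[-0.069, -0.998, -0.002], [-0.998, 0.069, -0.003], [0.003, 0.002, -1.0]]
wrist_force: [0.7, -7.6, 6.1]
gripper_width: 0.608
gripper_force: 4.8
```

Request:
inch_along(
  deltas=[
    [0.61, [-0.01, 0, 0], [0, 0, 0]],
    [0.61, [-0.0167, 0, 0], [0, 0, 0]],
    [0.61, [-0.0217, 0, 0], [0, 0, 0]],
    [0.61, [-0.025, 0, 0], [0, 0, 0]],
    [0.61, [-0.0267, 0, 0], [0, 0, 0]],
    [0.61, [-0.0267, 0, 0], [0, 0, 0]],
  ],
)

```text
time_s: 5.4
tcp_pos: [0.5407, 0.001, 0.059]
ee_rot: [[-0.069, -0.998, -0.002], [-0.998, 0.069, -0.003], [0.003, 0.002, -1.0]]
wrist_force: [-0.1, -6.6, 6.9]
gripper_width: 0.61
gripper_force: 4.2
```

```bash
python3 look.py side6; python3 to.py '[0,20,60]'
```

```text
tip zmin 0.0972 x [-36.71903323 -35.33771659 -28.87324349] y [ 2.79536558  9.55121156 27.35972603]
tip zmin 0.0961 x [24.90426305 27.30807798 33.80950542] y [ 2.16082813  8.78980218 22.5189319 ]
bar z 0.09444097222791725 253
plate face y 26.240146575094652 38
t 5.45 tcp [0.5407 0.0009 0.059 ] F [ 0.9 -6.5  7. ] w 0.6095567720732725
chest xyz [-0.7 17.4 59. ]
shift [-0.0026 -0.0007 -0.001 ] rot [ 0.1  -0.17 -0.04]
```

In the tool's units: -0.002 m / 0.6 = -0.0033, -0.001 m / 0.6 = -0.0017.

Request:
inch_along(
  deltas=[
    [0.61, [-0.0017, 0, 0], [0, 0, 0]],
    [0.61, [-0.0033, 0, 0], [0, 0, 0]],
    [0.61, [-0.0033, 0, 0], [0, 0, 0]],
  ],
)

```text
time_s: 5.75
tcp_pos: [0.5407, 0.0015, 0.0591]
ee_rot: [[-0.07, -0.998, -0.003], [-0.998, 0.07, -0.005], [0.005, 0.002, -1.0]]
wrist_force: [2.0, -11.7, 5.6]
gripper_width: 0.614
gripper_force: 7.3
```

Request:
inch_along(
  deltas=[
    [0.61, [-0.0017, 0, 0], [0, 0, 0]],
    [0.61, [-0.0025, 0, 0], [0, 0, 0]],
    [0.61, [-0.0025, 0, 0], [0, 0, 0]],
  ],
)

```text
time_s: 6.05
tcp_pos: [0.5406, 0.0015, 0.0591]
ee_rot: [[-0.071, -0.997, -0.003], [-0.997, 0.071, -0.006], [0.007, 0.003, -1.0]]
wrist_force: [2.2, -17.3, 7.0]
gripper_width: 0.611
gripper_force: 9.5
```

```bash
python3 look.py side7; python3 to.py '[0,20,60]'
```

```text
tip zmin 0.0959 x [-37.02910072 -35.13959037 -28.54492904] y [ 5.22839883  9.04039694 29.48211451]
tip zmin 0.0946 x [24.7912375  27.05207487 32.25733857] y [ 5.36332284 10.9011329  26.69825787]
bar z 0.09465506522140127 255
plate face y 27.686439672947945 34
t 6.1 tcp [0.5406 0.0015 0.0591] F [  2.6 -16.8   5.8] w 0.6038378183988912
chest xyz [-0.8 18.  59.1]
shift [-0.002  -0.0008 -0.0009] rot [ 0.17 -0.38 -0.14]
```

The bolt is at its stop: the force rises and the TCP no longer moves. I ease the push slightly and lift straight up.

In the tool's units: -0.016 m / 0.6 = -0.0267, -0.012 m / 0.6 = -0.02.

Request:
inch_along(
  deltas=[
    [0.61, [0.0033, 0, 0], [0, 0, 0]],
    [0.61, [0.0033, 0, -0.0067], [0, 0, 0]],
    [0.61, [0.0033, 0, -0.0133], [0, 0, 0]],
    [0.61, [0.0033, 0, -0.02], [0, 0, 0]],
    [0.61, [0.0033, 0, -0.0267], [0, 0, 0]],
    [0.61, [0.0033, 0, -0.0267], [0, 0, 0]],
  ],
)

```text
time_s: 6.7
tcp_pos: [0.5374, 0.0018, 0.0724]
ee_rot: [[-0.072, -0.997, -0.01], [-0.997, 0.072, -0.003], [0.004, 0.009, -1.0]]
wrist_force: [-1.6, -7.6, -0.6]
gripper_width: 0.614
gripper_force: 3.4
```

```bash
python3 look.py side8; python3 to.py '[0,0,90]'
```

```text
tip zmin 0.1101 x [-39.89665519 -38.22524354 -31.72722785] y [ 4.66365303  8.20211763 27.6339401 ]
tip zmin 0.1092 x [21.63190805 23.75053303 29.62482864] y [ 4.23543979 11.1571308  29.37767845]
bar z 0.10225409815681757 264
plate face y 27.09519758156791 37
t 6.75 tcp [0.5374 0.0018 0.0724] F [-2.6 -6.7 -1.4] w 0.6116192562146774
chest xyz [-4.  18.1 72.4]
shift [ 0.0181 -0.0039 -0.0176] rot [ 0.53 -0.22 -0.21]
```

The catch is back up (102.3 mm, against 102.4 at the start), so the bolt is locked. I back off from the plate, then rise clear.

In the tool's units: -0.17 m / 0.6 = -0.2833, -0.13 m / 0.6 = -0.2167.

Request:
inch_along(
  deltas=[
    [0.61, [0.0083, -0.005, 0], [0, 0, 0]],
    [0.61, [0.0167, -0.005, -0.0033], [0, 0, 0]],
    [0.61, [0.02, -0.005, -0.0333], [0, 0, 0]],
    [0.61, [0.02, -0.005, -0.0833], [0, 0, 0]],
    [0.61, [0.02, -0.005, -0.15], [0, 0, 0]],
    [0.61, [0.02, -0.005, -0.2167], [0, 0, 0]],
    [0.61, [0.02, -0.005, -0.2833], [0, 0, 0]],
  ],
)

```text
time_s: 7.45
tcp_pos: [0.5433, -0.0077, 0.2461]
ee_rot: [[-0.07, -0.998, -0.001], [-0.998, 0.07, 0.001], [-0.001, 0.001, -1.0]]
wrist_force: [1.0, -0.3, 0.3]
gripper_width: 0.607
gripper_force: 0.0
```

Request:
inch_along(
  deltas=[
    [0.61, [-0.0667, 0, 0], [0, 0, 0]],
    [0.61, [-0.1417, 0, 0], [0, 0, 0]],
    [0.61, [-0.2167, 0, 0], [0, 0, 0]],
    [0.61, [-0.2917, 0, 0], [0, 0, 0]],
    [0.61, [-0.3667, 0, 0], [0, 0, 0]],
    [0.61, [-0.4167, 0, 0], [0, 0, 0]],
    [0.61, [-0.4167, 0, 0], [0, 0, 0]],
  ],
)

```text
time_s: 8.15
tcp_pos: [0.5608, 0.2454, 0.2433]
ee_rot: [[-0.065, -0.998, -0.002], [-0.998, 0.065, 0.001], [-0.001, 0.002, -1.0]]
wrist_force: [0.1, -1.1, 0.0]
gripper_width: 0.614
gripper_force: 0.0
```

```bash
python3 look.py side9
```

Run:
```python
from h import *
d=cap('top','top9');c=dict(np.load('pics/side9.npz'))
a=cv2.resize(d['pixels'][150:280,195:415],(440,260)); b=cv2.resize(c['pixels'][180:340,200:370],(340,320))
cv2.imwrite('pics/v9.png',np.hstack([cv2.copyMakeBorder(a,0,60,0,0,cv2.BORDER_CONSTANT),b])[:,:,::-1])
```

```text
bar z 0.10225109941814398 285
plate face y 27.930646653461437 83
```

View pics/v9.png

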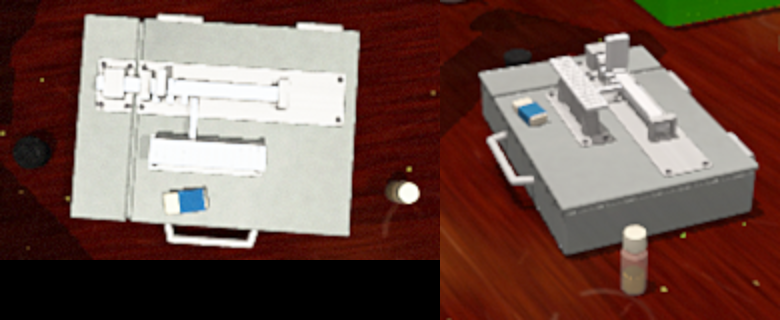

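The bolt tip is through the keeper at (112,85), the catch bar is up at (208,153), and the eraser (187,200), vial (405,192) and tub (30,152) are in place. The arm is clear, so I hand the job in.

Request:
inch_along(
  deltas=[
    [0.61, [0, 0, 0], [0, 0, 0]],
    [0.61, [0, 0, 0], [0, 0, 0]],
  ],
  lines="1,1",
)

```text
time_s: 8.45
```

```bash
python3 -c "
from station import workorder; print(workorder.finish_job())"
```

```text
the job is handed in; nothing more can be done
None
```

The bolt is fully home through its keeper, the catch has sprung back up behind it, the eraser, vial and film tub look undisturbed in the last pictures, and the arm is clear; the job was handed in at about 8.5 s, with no verdict returned.

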